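Close the storage jars and line them up on the riser

TASK

Close the blue and the brown storage jar, each with the cork stopper that fits its neck, pushed fully home so that the stopper's wooden flange rests on the rim. Stand both closed jars upright on the low wooden riser beside the honey jar, so that the three make one straight, neat side-by-side row along the middle line of the board, with gaps no wider than about two centimetres between neighbours (in any order). Leave the honey jar in its place, do not tip the jars over, and do not disturb the mug and the kitchen timer.

Things in the scene. Friction and masses are not known exactly. Their poses are not given: they have to be found in the camera images.
- jar_blue: Blue glazed wide-necked storage jar, open, upright on the worktop; 120 tall, 0.4 kg. Body 76 across up to z 62, shoulder to z 82, then a straight neck 54 across (z 82 to 120; can be carried by it, also when closed). Mouth: round bore 42 across through the whole neck (wall 6). Origin: centre of its underside; z up its axis.
- jar_brown: Reddish-brown terracotta narrow-necked storage jar, open, upright on the worktop; 120 tall, 0.4 kg. Body 76 across up to z 62, shoulder to z 82, then a straight neck 48 across (z 82 to 120; can be carried by it, also when closed). Mouth: round bore 32 across through the whole neck (wall 8). Origin: centre of its underside; z up its axis.
- stopper_wide: Fits the blue wide-necked jar. Cork plug 34 tall, widening upward from 31 to 39 across; then a light wooden flange 50 across (z 34 to 40) that rests on the jar's rim when home; then a round knob 29 across (z 40 to 64). 50 g. Stands upright on its small end. Origin: centre of that end; z up its axis. Home, the origin is 86 above the jar's.
- stopper_narrow: Fits the brown narrow-necked jar. Cork plug 34 tall, widening upward from 21 to 29 across; then a dark wooden flange 44 across (z 34 to 40) that rests on the jar's rim when home; then a round knob 29 across (z 40 to 64). 50 g. Stands upright on its small end. Origin: centre of that end; z up its axis. Home, the origin is 86 above the jar's.
- riser: Low fixed wooden riser (a board on two feet), 130 deep (its x), 360 long (its y), top face 40 above the worktop. Origin: centre of its underside, on the worktop; the row's middle line is its y axis.
- honey_jar: Round glass jar of honey with a green lid, 70 across, 101 tall, standing on the riser's middle line somewhere along it (up to 110 either side of the riser's centre); there is always room for the two jars: both on its longer side or, when it stands near the centre, one on each side. Origin: centre of its underside.
- mug: White mug, 83 across and 106 tall, with a handle, a bystander left of the riser. Origin: centre of its underside.
- timer: Red and white round kitchen timer, 66 across, 57 tall, a bystander right of the riser. Origin: centre of its underside.

How it is judged:
By the outcome, as a careful person would: the job done as asked, in the order asked, and still so for the second after the job is handed in, with the robot touching nothing.
It also fails if it takes over 72 s, if anything falls off the work surface, if the arm or the gripper's body presses on something with over 40 N, if the wrist force passes 120 N, or if a joint passes its speed limit or range.

ROBOT

A 6-joint arm with a two-finger parallel gripper is mounted at the origin on a cart in front of the work surface, level with it; the furniture and walls round the work are solid. World frame = base frame: x ahead of the robot, y to its left, z up, the work surface at z = 0. Lengths are in m, angles in rad, forces in N, time in s.
With the tool pointing down it reaches from about 0.375 to 0.9 m from the base axis. Payload 3.1 kg.
Tool frame: the origin (TCP) lies at the very end of the fingers, on their centre line; the grasp point (between the pads) lies 19 mm behind it (manip.pinch_z is the distance from the TCP to the grasp point, in m); z points along the fingers, y is the direction in which the jaws open and shut (so a half turn about z gives the same grasp; the last joint's range is limited). The gripper opens to 85 mm and grips with 20 to 120 N. Pads are 22 mm wide; open, the fingers measure 114 mm over their backs; the gripper's body (76 mm by 85 mm) begins 54 mm behind the grasp point. The pads swing forward as they close: fully open they stand 13 mm farther back than shut.
Start: joints at [1.157, 0.527, 1.433, -0, 1.181, -0.178], TCP at [0.146, 0.608, 0.231] pointing down, gripper open.
Joint ranges: [-3.08, 3.08], [-0.75, 2.2], [0.22, 2.44], [-1.43, 4.57], [0, 2.65], [-2.85, 2.85]. Speed limits (rad/s): [2.79, 2.79, 3.14, 3.14, 3.14, 3.14].

INTERFACE

Orientations are given as a unit quaternion [x, y, z, w].
In Python, from station import manip gives the robot as it stands.
- The arm moves only by the tool drive_tool, never from a script. Its argument "increments" is a list of rows, each a list of 7 numbers: the closure in counts, from 0 (fully open) to 255 (shut), then the shift along the tool's x, y, z in cm, then the turn, a rotation vector about the tool's x, y, z in rad. A call has 1 to 20 rows; each row is the pose to reach, as a shift and turn from the pose commanded when the call began, along the tool's axes at that moment; what a row does not reach only later rows make up. A row lasts 1/10 s, in which the tool goes at most 50 mm and 8.59 degrees, less where a joint would pass 70% of its speed; a pose out of reach is approached as far as the arm can. A call with a gripper value outside its range is refused whole. The fingers move at their own pace and stop on an object; "force" is the grip in N (left out, the last holds). Time passes only in rows, so rows that repeat a pose let the fingers close. It gives the time, the measured TCP pose, the force and the opening at its end, in the units of the state.
- manip.sense(): the state, without advancing time (a new reading comes with each control period).
- manip.snapshot(name): name is "scene" or "side" or "wrist"; returns the picture (400x640x3 uint8, red, green, blue); there is no depth.
- manip.camera_model(name): a dict with "mtx" (3x3 intrinsics, pixels), "cam_to_world" (4x4, takes a point from camera to world coordinates). Camera axes: x right, y down, z forward; pixel columns grow to the right and rows downward; lengths in m; the calibration is good to about 2 mm. A picture is of the moment at which its call begins: read the wrist's pose just before it. camera_model takes no time and is no camera call; for the wrist camera it gives the pose at the moment of the call.
- manip.sign_off(): hands the job in, once; it reports no verdict.
The state is a dict: "t": time; "q": joint angles; "qd": joint speeds; "tau": joint torques, N m; "tcp_pos": TCP position; "tool_rot": TCP orientation; "force": force on the tool from outside, world axes, zero at the start; "ft_torque": the same for the moment, N m; "finger_gap": opening from 0.0 (shut) to 1.0 (fully open).
Only numpy, scipy, OpenCV 4.12 (cv2) and the standard library are available. Lean on these libraries where they do the work, as an engineer would, in place of code of your own. Each camera call takes 0.05 s, during which the arm holds its last target. There are 200 camera calls.

## Working session

There is one attempt and no reset: what is moved stays moved. The work goes in short steps, Python scripts to look and compute and a tool call to move; the robot and the scene stay as the last step left them, time stands still between calls to the robot, and variables do not carry over. Pictures are saved under pics/ and viewed, about 8 in all and at most 12, crops included, and the job is handed in when it is done.

Besides the shell and the picture viewer there is one more tool, called after "Call:" by a JSON object that holds its "fn" and its "kwargs", one argument or row to a line. drive_tool: Moves the arm, as the interface text tells. Its arguments: {"type":"object","properties":{"increments":{"type":"array","items":{"type":"array","items":{"type":"number"}}},"force":{"type":"number"}},"required":["increments"]}

```bash
ls; mkdir -p pics; python3 - <<'E'
from station import manip
import cv2,numpy as np
print(manip.sense()); print(manip.pinch_z)
for n in ("scene","side"):
    cv2.imwrite(f"pics/{n}0.png",manip.snapshot(n)[:,:,::-1])
for n in ("scene","side","wrist"):
    c=manip.camera_model(n);print(n,np.round(c["mtx"],1).tolist(),np.round(c["cam_to_world"],3).tolist())
E
```

```text
pics
{'t': 0.0, 'q': array([ 1.15644586e+00,  5.28453595e-01,  1.43389671e+00, -3.31915770e-06,
        1.18139883e+00, -1.78464089e-01]), 'qd': array([-2.68289074e-03,  6.55145611e-04,  1.07498699e-03, -2.34565439e-03,
        7.52527365e-04,  9.29324175e-05]), 'tau': array([-1.48097779e-04, -4.42362785e+01, -1.78018659e+01, -3.31257997e-04,
        8.45768955e-03, -1.19122905e-05]), 'tcp_pos': array([0.14572455, 0.60704148, 0.23034312]), 'tool_rot': array([ 1.17669240e-01,  9.93052258e-01, -1.03166855e-03, -3.13471168e-04]), 'force': array([ 0.78814016, -0.89079738,  0.09676473]), 'ft_torque': array([ 0.01606669,  0.01739512, -0.07299643]), 'finger_gap': 1.0004115324459901}
0.0187
scene [[481.1, 0.0, 319.7], [0.0, 481.1, 189.6], [0.0, 0.0, 1.0]] [[-0.712, -0.297, 0.636, -0.234], [-0.702, 0.297, -0.647, 0.782], [0.004, -0.907, -0.42, 0.571], [0.0, 0.0, 0.0, 1.0]]
side [[478.1, 0.0, 314.3], [0.0, 478.1, 200.8], [0.0, 0.0, 1.0]] [[-0.82, -0.207, 0.533, -0.199], [-0.572, 0.264, -0.777, 1.062], [0.02, -0.942, -0.335, 0.531], [0.0, 0.0, 0.0, 1.0]]
wrist [[296.7, 0.0, 325.6], [0.0, 296.7, 199.9], [0.0, 0.0, 1.0]] [[0.235, 0.92, 0.314, 0.064], [0.972, -0.221, -0.079, 0.627], [-0.003, 0.324, -0.946, 0.374], [0.0, 0.0, 0.0, 1.0]]
```

View pics/scene0.png

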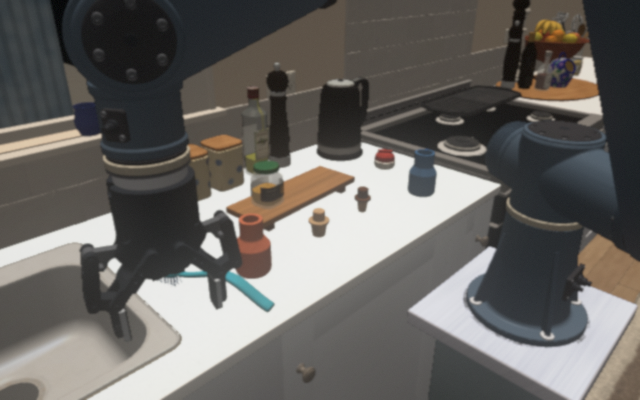

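View pics/side0.png

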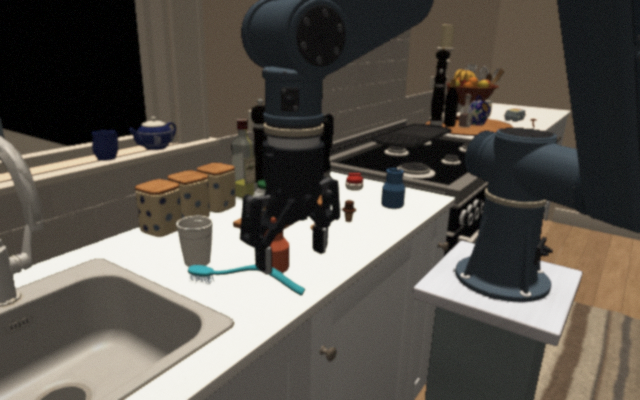

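The scene view shows the brown jar's rim at about (250,219), the blue rim at (425,154), the wide stopper's knob at (320,211), the narrow one's at (363,189), and the honey lid at (266,164). The riser's top corners are about (229,207), (268,222), (355,178) and (322,169). The side view shows the mug at (196,240) and the timer at (355,181).

```bash
cat > h.py <<'E'
from station import manip
import numpy as np, cv2
from scipy.spatial.transform import Rotation as R
def ray(cam,u,v,z):
    K,T=np.array(cam["mtx"]),np.array(cam["cam_to_world"])
    d=T[:3,:3]@np.linalg.solve(K,[u,v,1]); o=T[:3,3]
    return o+d*(z-o[2])/d[2]
def shot(n,f):
    c=manip.camera_model(n); im=manip.snapshot(n)[:,:,::-1].copy(); cv2.imwrite(f"pics/{f}.png",im); return c,im
def goal(x,y,z,yaw):
    """shift (cm) and rotvec in tool frame; yaw = world angle of jaw axis (mod pi); tool down"""
    s=manip.sense(); R0=R.from_quat(s["tool_rot"]); y0=R0.as_matrix()[:,1]
    cur=np.arctan2(y0[1],y0[0])
    d=(yaw-cur+np.pi/2)%np.pi-np.pi/2
    yw=cur+d; yv=np.array([np.cos(yw),np.sin(yw),0]); zv=np.array([0,0,-1.]); xv=np.cross(yv,zv)
    Rt=R.from_matrix(np.c_[xv,yv,zv])
    print("shift cm",np.round(R0.inv().apply(np.array([x,y,z])-s["tcp_pos"])*100,2),"rot",np.round((R0.inv()*Rt).as_rotvec(),3),"t",round(s["t"],2),"tcp",np.round(s["tcp_pos"],4),"q6",round(s["q"][5],2))
E
python3 - <<'E'
from h import *
c=manip.camera_model("scene")
for n,u,v,z in [("brown",250,219,.12),("blue",425,154,.12),("wide",320,211,.064),("narrow",363,189,.064),("honey",266,164,.141),("rL",229,207,.04),("rB",268,222,.04),("rR",355,178,.04),("rT",322,169,.04)]:
    print(n,np.round(ray(c,u,v,z)[:2],3))
c=manip.camera_model("side")
print("mug",ray(c,196,220,.106),"timer",ray(c,355,177,.05))
print(R.from_quat(manip.sense()["tool_rot"]).as_matrix().round(3))
E
```

```text
brown [0.449 0.283]
blue [ 0.409 -0.271]
wide [0.451 0.084]
narrow [ 0.459 -0.078]
honey [0.61  0.107]
rL [0.655 0.192]
rB [0.529 0.174]
rR [ 0.554 -0.159]
rT [ 0.664 -0.141]
mug [0.61913024 0.36069719 0.106     ] timer [ 0.59571868 -0.34339549  0.05      ]
[[-0.972  0.234 -0.001]
 [ 0.234  0.972 -0.002]
 [ 0.    -0.002 -1.   ]]
```

Call:
{"fn": "drive_tool", "kwargs": {
  "increments": [
    [0,-45.5,-46.3,-8,0,0,-0.236],
    [0,-45.5,-46.3,-8,0,0,-0.236],
    [0,-45.5,-46.3,-8,0,0,-0.236],
    [0,-45.5,-46.3,-8,0,0,-0.236],
    [0,-45.5,-46.3,-8,0,0,-0.236],
    [0,-45.5,-46.3,-8,0,0,-0.236],
    [0,-45.5,-46.3,-8,0,0,-0.236],
    [0,-45.5,-46.3,-8,0,0,-0.236],
    [0,-45.5,-46.3,-8,0,0,-0.236],
    [0,-45.5,-46.3,-8,0,0,-0.236],
    [0,-45.5,-46.3,-8,0,0,-0.236],
    [0,-45.5,-46.3,-8,0,0,-0.236],
    [0,-45.5,-46.3,-8,0,0,-0.236],
    [0,-45.5,-46.3,-8,0,0,-0.236],
    [0,-45.5,-46.3,-8,0,0,-0.236],
    [0,-45.5,-46.3,-8,0,0,-0.236],
    [0,-45.5,-46.3,-8,0,0,-0.236],
    [0,-45.5,-46.3,-8,0,0,-0.236]
  ]
}}

```text
t: 1.9
tcp_pos: [0.4793, 0.0526, 0.3112]
tool_rot: [-0.001, 1.0, 0.0, -0.0]
force: [-0.3, -0.1, -0.0]
finger_gap: 1.003
```

```bash
python3 - <<'E'
from h import *
s=manip.sense();print(s["t"],s["tcp_pos"],s["q"],np.abs(s["qd"]).max())
c,im=shot("wrist","w1"); np.save("w1.npy",c["cam_to_world"]); print(c["cam_to_world"].round(3).tolist())
cv2.imwrite("pics/w1b.png",cv2.resize(im,(800,500),interpolation=cv2.INTER_CUBIC))
E
```

```text
1.9 [0.4792974  0.05259296 0.31117199] [-1.23105593e-01  2.36904805e-01  1.67301475e+00  1.79384729e-04
  1.23242653e+00 -1.69646920e+00] 0.006274619966592554
[[-0.001, 0.946, 0.323, 0.396], [1.0, 0.001, -0.001, 0.053], [-0.001, 0.323, -0.946, 0.455], [0.0, 0.0, 0.0, 1.0]]
```

View pics/w1b.png

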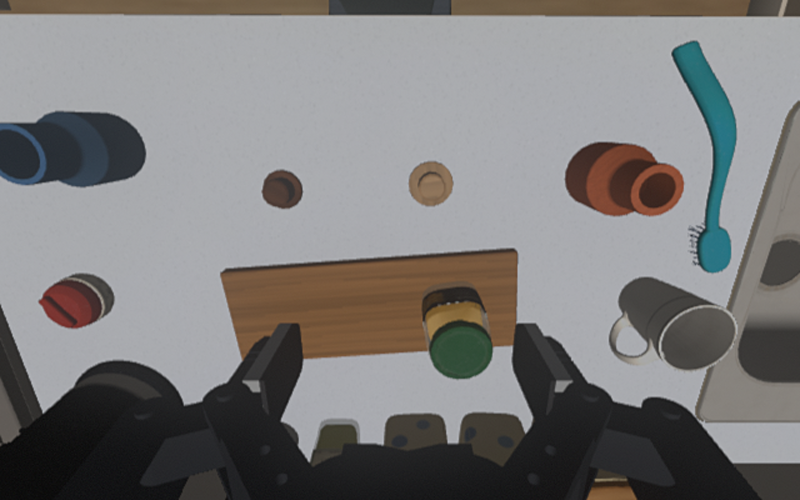

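The wrist view (800x500) shows the knobs at (286,188) for narrow and (432,187) for wide. The rims are at (657,189) for brown and (20,153) for blue, and the honey lid at (461,350). The riser's near edge runs from (224,270) to (517,250).

```bash
cat >> h.py <<'E'
def edge(P,L=0.36):pass
E
python3 - <<'E'
from h import *
c=dict(mtx=manip.camera_model("wrist")["mtx"],cam_to_world=np.load("w1.npy"))
P=lambda u,v,z:ray(c,u*.8,v*.8,z)[:2]
for n,u,v,z in [("brown",657,189,.12),("blue",20,153,.12),("wide",432,186,.064),("narrow",286,187.5,.064),("honey",461,350,.141),("r-",222,269,.04),("r+",517,249,.04),("timer",72,301,.057),("mug",697,335,.106)]:
    print(n,np.round(P(u,v,z),4))
a,b=P(222,269,.04),P(517,249,.04); d=(b-a)/np.linalg.norm(b-a); n=np.array([d[1],-d[0]]); ctr=(a+b)/2+n*.065
print("len",np.linalg.norm(b-a),"dir",d,"ctr",ctr, "honey off", (P(461,350,.141)-ctr)@d,(P(461,350,.141)-ctr)@n)
E
```

```text
brown [0.4518 0.278 ]
blue [ 0.4208 -0.287 ]
wide [0.4583 0.0786]
narrow [ 0.46   -0.0752]
honey [0.6071 0.1057]
r- [ 0.5621 -0.1704]
r+ [0.5362 0.1822]
timer [ 0.5965 -0.3465]
mug [0.6115 0.3649]
len 0.35349987517503745 dir [-0.07318949  0.99731805] ctr [0.61398377 0.01066627] honey off 0.09525650323528263 9.40064059167917e-05
```

Call:
{"fn": "drive_tool", "kwargs": {
  "increments": [
    [0,2.1,2.6,20.5,0,0,0],
    [0,2.1,2.6,20.5,0,0,0],
    [0,2.1,2.6,20.5,0,0,0],
    [0,2.1,2.6,20.5,0,0,0],
    [0,2.1,2.6,20.5,0,0,0],
    [0,2.1,2.6,20.5,0,0,0],
    [0,2.1,2.6,20.5,0,0,0],
    [0,2.1,2.6,20.5,0,0,0]
  ]
}}

```text
t: 2.75
tcp_pos: [0.4616, 0.077, 0.1087]
tool_rot: [-0.0, 1.0, -0.0, 0.003]
force: [0.5, -0.3, 0.2]
finger_gap: 1.002
```

```bash
python3 - <<'E'
from h import *
s=manip.sense();print(s["t"],s["tcp_pos"])
c,im=shot("wrist","w2"); np.save("w2.npy",c["cam_to_world"])
E
```

```text
2.75 [0.46156289 0.07699109 0.10868068]
```

View pics/w2.png

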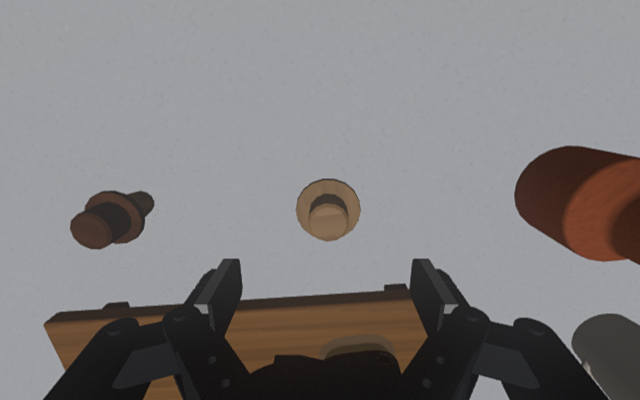

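The near view shows the wide stopper's knob top at (328,222) and the narrow one's at (91,229).

```bash
python3 - <<'E'
from h import *
c=dict(mtx=manip.camera_model("wrist")["mtx"],cam_to_world=np.load("w2.npy"))
for n,u,v in [("wide",328,222),("narrow",91,229)]:
    print(n,ray(c,u,v,.064)[:2].round(4))
p=ray(c,328,222,.064); goal(p[0],p[1],.0415,np.pi/2)
E
```

```text
wide [0.4587 0.0785]
narrow [ 0.464  -0.0862]
shift cm [0.3  0.16 6.71] rot [-0.     0.006  0.   ] t 2.8 tcp [0.4613 0.077  0.1086] q6 -1.65
```

Call:
{"fn": "drive_tool", "kwargs": {
  "increments": [
    [0,0,0,4,0,0,0],
    [0,0,0,6.4,0,0,0],
    [0,0,0,6.4,0,0,0],
    [0,0,0,6.4,0,0,0],
    [255,0,0,6.4,0,0,0],
    [255,0,0,6.4,0,0,0],
    [255,0,0,6.4,0,0,0],
    [255,0,0,6.4,0,0,0],
    [255,0,0,6.4,0,0,0],
    [255,0,0,6.4,0,0,0],
    [255,0,0,6.4,0,0,0],
    [255,0,0,6.4,0,0,0]
  ],
  "force": 40
}}

```text
t: 4.0
tcp_pos: [0.4597, 0.0772, 0.043]
tool_rot: [-0.0, 1.0, -0.0, 0.001]
force: [-0.6, -0.4, 6.4]
finger_gap: 0.321
```

Call:
{"fn": "drive_tool", "kwargs": {
  "increments": [
    [255,0,0,-5,0,0,0],
    [255,0,0,-10,0,0,0],
    [255,0,0,-15,0,0,0],
    [255,3.8,-27.9,-17.8,0,0,0],
    [255,3.8,-27.9,-17.8,0,0,0],
    [255,3.8,-27.9,-17.8,0,0,0],
    [255,3.8,-27.9,-17.8,0,0,0],
    [255,3.8,-27.9,-17.8,0,0,0],
    [255,3.8,-27.9,-17.8,0,0,0],
    [255,3.8,-27.9,-17.8,0,0,0],
    [255,3.8,-27.9,-17.8,0,0,0],
    [255,3.8,-27.9,-17.8,0,0,0],
    [255,3.8,-27.9,-17.8,0,0,0]
  ]
}}

```text
t: 5.3
tcp_pos: [0.421, -0.2002, 0.22]
tool_rot: [-0.001, 1.0, 0.001, -0.0]
force: [0.6, 1.2, -0.4]
finger_gap: 0.323
```

```bash
python3 - <<'E'
from h import *
s=manip.sense();print(s["t"],s["tcp_pos"],s["q"][5],s["finger_gap"])
c,im=shot("wrist","w3"); np.save("w3.npy",c["cam_to_world"])
E
```

```text
5.3 [ 0.4209885  -0.20019956  0.22003863] -2.257402906670517 0.32277576947722625
```

View pics/w3.png

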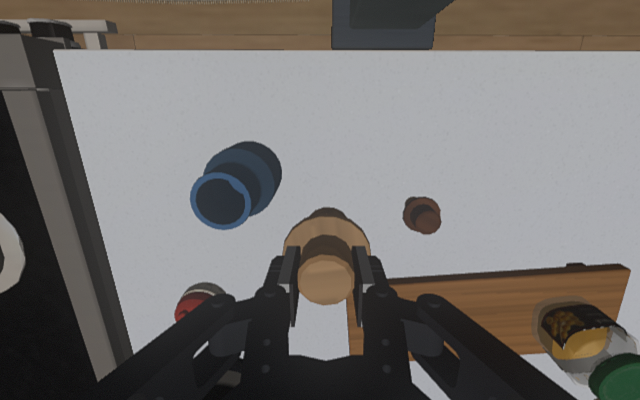

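The wide stopper is held upright. The blue rim is centred at (221,200), the held knob top at (326,278), and the narrow knob at (426,220).

```bash
python3 - <<'E'
from h import *
c=dict(mtx=manip.camera_model("wrist")["mtx"],cam_to_world=np.load("w3.npy"))
for n,u,v,z in [("blue",221,200,.12),("narrow",427,219,.064),("held",326,280,.242),("heldflange",327,249,.215)]:
    print(n,ray(c,u,v,z)[:2].round(4))
E
```

```text
blue [ 0.4208 -0.2911]
narrow [ 0.4618 -0.0896]
held [ 0.4194 -0.2   ]
heldflange [ 0.4174 -0.1994]
```

Call:
{"fn": "drive_tool", "kwargs": {
  "increments": [
    [255,-0.1,-5,0,0,0,0],
    [255,-0.1,-9,0,0,0,0],
    [255,-0.1,-9,0,0,0,0],
    [255,-0.1,-9,0,0,0,0],
    [255,-0.1,-9,3,0,0,0],
    [255,-0.1,-9,5,0,0,0],
    [255,-0.1,-9,6,0,0,0],
    [255,-0.1,-9,6.5,0,0,0],
    [255,-0.1,-9,7,0,0,0],
    [255,-0.1,-9,7.5,0,0,0],
    [255,-0.1,-9,8,0,0,0],
    [255,-0.1,-9,8.5,0,0,0],
    [255,-0.1,-9,8.8,0,0,0],
    [255,-0.1,-9,8.8,0,0,0],
    [255,-0.1,-9,8.8,0,0,0]
  ]
}}

```text
t: 6.85
tcp_pos: [0.4223, -0.2919, 0.1323]
tool_rot: [-0.0, 1.0, 0.0, -0.0]
force: [0.6, 0.0, -1.0]
finger_gap: 0.324
```

Call:
{"fn": "drive_tool", "kwargs": {
  "increments": [
    [255,0,0,0.3,0,0,0],
    [255,0,0,0.6,0,0,0],
    [255,0,0,0.6,0,0,0],
    [255,0,0,0.6,0,0,0]
  ]
}}

```text
t: 7.25
tcp_pos: [0.423, -0.2926, 0.1287]
tool_rot: [-0.0, 1.0, -0.001, 0.001]
force: [-2.4, 1.3, 15.6]
finger_gap: 0.319
```

Call:
{"fn": "drive_tool", "kwargs": {
  "increments": [
    [0,0,0,0.3,0,0,0],
    [0,0,0,0.2,0,0,0],
    [0,0,0,0,0,0,0],
    [0,0,0,0,0,0,0],
    [0,0,0,0,0,0,0],
    [0,0,0,-4,0,0,0],
    [0,0,0,-8,0,0,0],
    [0,0,0,-8,0,0,0],
    [0,-4.1,20.3,-8,0,0,0],
    [0,-4.1,20.3,-8,0,0,0],
    [0,-4.1,20.3,-8,0,0,0],
    [0,-4.1,20.3,-8,0,0,0],
    [0,-4.1,20.3,1.6,0,0,0],
    [0,-4.1,20.3,1.6,0,0,0],
    [0,-4.1,20.3,1.6,0,0,0],
    [0,-4.1,20.3,1.6,0,0,0],
    [0,-4.1,20.3,1.6,0,0,0]
  ]
}}

```text
t: 8.95
tcp_pos: [0.4645, -0.0898, 0.1121]
tool_rot: [0.0, 1.0, -0.001, 0.002]
force: [-0.2, -0.2, 0.0]
finger_gap: 0.996
```

```bash
python3 - <<'E'
from h import *
s=manip.sense();print(s["t"],s["tcp_pos"],s["q"][5],s["finger_gap"])
c,im=shot("wrist","w4"); np.save("w4.npy",c["cam_to_world"])
E
```

```text
8.95 [ 0.46453966 -0.08983666  0.11209064] -1.9980407793505839 0.9955994426960229
```

View pics/w4.png

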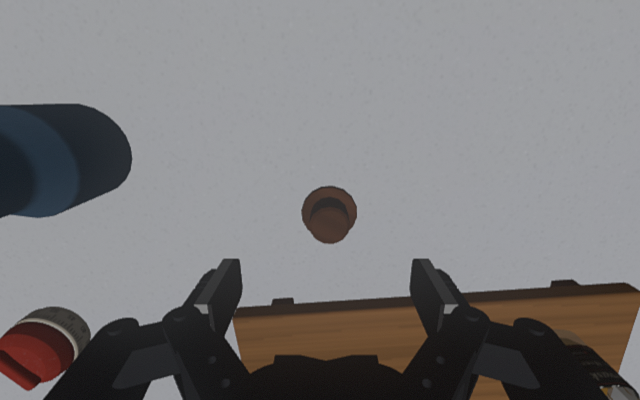

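The narrow knob is at (329,224), between the open fingers.

```bash
python3 - <<'E'
from h import *
c=dict(mtx=manip.camera_model("wrist")["mtx"],cam_to_world=np.load("w4.npy"))
p=ray(c,329,224,.064);print(p); goal(p[0],p[1],.0425,np.pi/2)
E
```

```text
[ 0.46460834 -0.08763553  0.064     ]
shift cm [0.05 0.25 7.  ] rot [-0.002  0.005 -0.001] t 9.0 tcp [ 0.4648 -0.09    0.1125] q6 -2.0
```

Call:
{"fn": "drive_tool", "kwargs": {
  "increments": [
    [0,-0.2,0,4,0,0,0],
    [0,-0.2,0,6.7,0,0,0],
    [0,-0.2,0,6.7,0,0,0],
    [0,-0.2,0,6.7,0,0,0],
    [255,-0.2,0,6.7,0,0,0],
    [255,-0.2,0,6.7,0,0,0],
    [255,-0.2,0,6.7,0,0,0],
    [255,-0.2,0,6.7,0,0,0],
    [255,-0.2,0,6.7,0,0,0],
    [255,-0.2,0,6.7,0,0,0],
    [255,-0.2,0,6.7,0,0,0],
    [255,-0.2,0,6.7,0,0,0]
  ],
  "force": 40
}}

```text
t: 10.2
tcp_pos: [0.4658, -0.0889, 0.0441]
tool_rot: [-0.0, 1.0, -0.0, 0.001]
force: [-0.6, 1.4, 6.1]
finger_gap: 0.319
```

Call:
{"fn": "drive_tool", "kwargs": {
  "increments": [
    [255,0,0,-5,0,0,0],
    [255,0,0,-10,0,0,0],
    [255,0,0,-15,0,0,0],
    [255,1.2,27.7,-17.7,0,0,0],
    [255,1.2,27.7,-17.7,0,0,0],
    [255,1.2,27.7,-17.7,0,0,0],
    [255,1.2,27.7,-17.7,0,0,0],
    [255,1.2,27.7,-17.7,0,0,0],
    [255,1.2,27.7,-17.7,0,0,0],
    [255,1.2,27.7,-17.7,0,0,0],
    [255,1.2,27.7,-17.7,0,0,0],
    [255,1.2,27.7,-17.7,0,0,0],
    [255,1.2,27.7,-17.7,0,0,0]
  ]
}}

```text
t: 11.5
tcp_pos: [0.4532, 0.187, 0.2201]
tool_rot: [0.001, 1.0, -0.0, -0.0]
force: [-0.0, -0.5, -0.8]
finger_gap: 0.316
```

```bash
python3 - <<'E'
from h import *
s=manip.sense();print(s["t"],s["tcp_pos"],s["q"][5],s["finger_gap"])
c,im=shot("wrist","w5"); np.save("w5.npy",c["cam_to_world"])
E
```

```text
11.5 [0.45315267 0.18700624 0.22006856] -1.405830914572082 0.3160017781984243
```

View pics/w5.png

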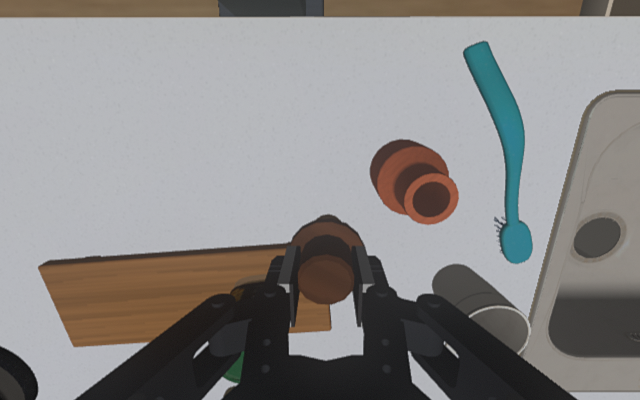

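The narrow stopper is held upright, and the brown rim is centred at (432,198).

```bash
python3 - <<'E'
from h import *
c=dict(mtx=manip.camera_model("wrist")["mtx"],cam_to_world=np.load("w5.npy"))
for n,u,v,z in [("brown",432,198.5,.12),("held",326,280,.242),("heldflange",326,248,.216),("rn",39,266,.04),("rf",75,346,.04),("rf2",331,329,.04)]:
    print(n,ray(c,u,v,z)[:2].round(4))
E
```

```text
brown [0.4519 0.279 ]
held [0.4516 0.1872]
heldflange [0.4484 0.1872]
rn [ 0.5666 -0.1721]
rf [ 0.6937 -0.1622]
rf2 [0.665  0.1933]
```

Call:
{"fn": "drive_tool", "kwargs": {
  "increments": [
    [255,0,5,0,0,0,0],
    [255,0,9.2,0,0,0,0],
    [255,0,9.2,0,0,0,0],
    [255,0,9.2,0,0,0,0],
    [255,0,9.2,3,0,0,0],
    [255,0,9.2,5,0,0,0],
    [255,0,9.2,6,0,0,0],
    [255,0,9.2,6.5,0,0,0],
    [255,0,9.2,7,0,0,0],
    [255,0,9.2,7.5,0,0,0],
    [255,0,9.2,8,0,0,0],
    [255,0,9.2,8.5,0,0,0],
    [255,0,9.2,8.8,0,0,0],
    [255,0,9.2,9.1,0,0,0],
    [255,0,9.2,9.4,0,0,0],
    [255,0,9.2,9.4,0,0,0]
  ]
}}

```text
t: 13.15
tcp_pos: [0.4537, 0.28, 0.1298]
tool_rot: [-0.001, 1.0, -0.0, 0.001]
force: [-5.4, -5.0, 24.2]
finger_gap: 0.321
```

Call:
{"fn": "drive_tool", "kwargs": {
  "increments": [
    [0,0,0,0.3,0,0,0],
    [0,0,0,0,0,0,0],
    [0,0,0,0,0,0,0],
    [0,0,0,0,0,0,0],
    [0,0,-0.2,-4,0,0,0],
    [0,0,-0.2,-8,0,0,0],
    [0,0,-0.2,-8,0,0,1.494],
    [0,0,-0.2,-8,0,0,1.494],
    [0,0,-0.2,-8,0,0,1.494],
    [0,0,-0.2,-8,0,0,1.494],
    [0,0,-0.2,-8,0,0,1.494],
    [0,0,-0.2,-8,0,0,1.494],
    [0,0,-0.2,-8,0,0,1.494],
    [0,0,-0.2,-8,0,0,1.494],
    [0,0,-0.2,-8,0,0,1.494],
    [0,0,-0.2,-8,0,0,1.494],
    [0,0,-0.2,-8,0,0,1.494],
    [0,0,-0.2,-8,0,0,1.494]
  ]
}}

```text
t: 14.95
tcp_pos: [0.4531, 0.2782, 0.206]
tool_rot: [0.678, 0.735, -0.0, -0.0]
force: [1.0, -0.2, 0.6]
finger_gap: 0.998
```

```bash
python3 - <<'E'
from h import *
s=manip.sense();print(s["t"],s["tcp_pos"],s["q"],s["finger_gap"])
print(R.from_quat(s["tool_rot"]).as_matrix().round(3))
c,im=shot("wrist","w6"); np.save("w6.npy",c["cam_to_world"])
E
```

```text
14.95 [0.45309581 0.27821923 0.20603266] [3.40340285e-01 4.36286057e-01 1.69322242e+00 5.54038191e-05
 1.01259002e+00 2.60290717e-01] 0.9980883685800023
[[-0.08   0.997 -0.   ]
 [ 0.997  0.08  -0.   ]
 [-0.    -0.001 -1.   ]]
```

View pics/w6.png

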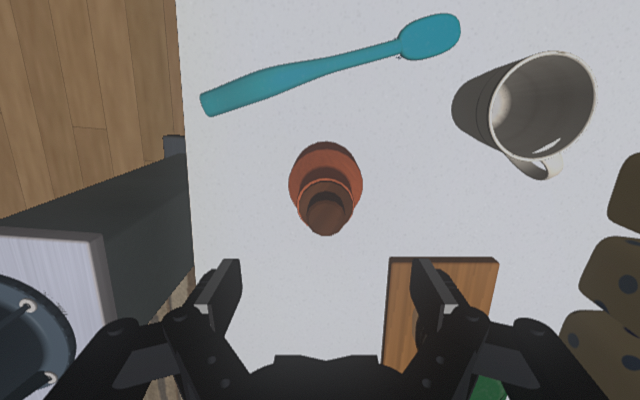

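The narrow stopper sits in the brown jar with its knob at (328,217), centred between the fingers. Next I grip the neck.

Call:
{"fn": "drive_tool", "kwargs": {
  "increments": [
    [0,0,0,4,0,0,0],
    [0,0,0,8,0,0,0],
    [0,0,0,11,0,0,0],
    [0,0,0,12.1,0,0,0],
    [0,0,0,12.1,0,0,0],
    [0,0,0,12.1,0,0,0],
    [255,0,0,12.1,0,0,0],
    [255,0,0,12.1,0,0,0],
    [255,0,0,12.1,0,0,0],
    [255,0,0,12.1,0,0,0],
    [255,0,0,12.1,0,0,0],
    [255,0,0,12.1,0,0,0],
    [255,0,0,12.1,0,0,0]
  ],
  "force": 60
}}

```text
t: 16.3
tcp_pos: [0.4535, 0.2784, 0.0868]
tool_rot: [0.679, 0.734, 0.001, 0.0]
force: [-1.4, 0.2, 6.7]
finger_gap: 0.55
```

```bash
python3 - <<'E'
from h import *
c=dict(mtx=manip.camera_model("wrist")["mtx"],cam_to_world=np.load("w6.npy"))
print(ray(c,327,219,.15))
goal(.6132,.0229,.26,0.077)
E
```

```text
[0.45379455 0.27874707 0.15      ]
shift cm [-26.7   13.99 -17.31] rot [ 0.002 -0.001  0.   ] t 16.3 tcp [0.4535 0.2784 0.0868] q6 0.26
```

Call:
{"fn": "drive_tool", "kwargs": {
  "increments": [
    [255,0,0,-5,0,0,0],
    [255,0,0,-10,0,0,0],
    [255,0,0,-15,0,0,0],
    [255,0,0,-17.5,0,0,0],
    [255,-4,2.1,-17.5,0,0,0],
    [255,-8,4.2,-17.5,0,0,0],
    [255,-12,6.3,-17.5,0,0,0],
    [255,-16,8.4,-17.5,0,0,0],
    [255,-20,10.5,-17.5,0,0,0],
    [255,-24,12.6,-17.5,0,0,0],
    [255,-26.7,14,-17.5,0,0,0],
    [255,-26.7,14,-17.5,0,0,0],
    [255,-26.7,14,-17.5,0,0,0],
    [255,-26.7,14,-17.5,0,0,0]
  ]
}}

```text
t: 17.7
tcp_pos: [0.6118, 0.0237, 0.2596]
tool_rot: [0.679, 0.734, -0.001, -0.001]
force: [0.0, -0.5, -4.5]
finger_gap: 0.547
```

```bash
python3 - <<'E'
from h import *
s=manip.sense();print(s["t"],s["tcp_pos"],s["q"],s["finger_gap"])
c,im=shot("wrist","w7"); np.save("w7.npy",c["cam_to_world"])
E
```

```text
17.7 [0.61179035 0.0237492  0.25957232] [-1.43765125e-01  4.81555577e-01  1.43185104e+00  5.56386205e-04
  1.23109836e+00 -2.21574274e-01] 0.5468831568528407
```

View pics/w7.png

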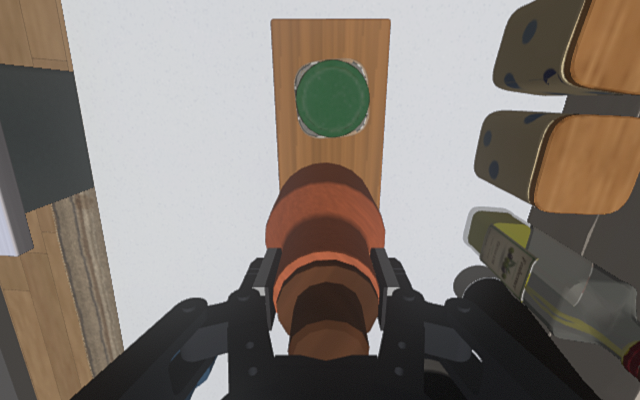

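The brown jar hangs level over the riser. The honey lid is at (333,98), the riser's end corners at (272,20) and (390,19), and its edges at row 170 at x = 279 and 381.

```bash
python3 - <<'E'
from h import *
c=dict(mtx=manip.camera_model("wrist")["mtx"],cam_to_world=np.load("w7.npy"))
P=lambda u,v,z:ray(c,u,v,z)[:2]
a,b,e,f=P(272,20,.04),P(390,19,.04),P(279,170,.04),P(381,170,.04)
print(a,b,e,f,np.linalg.norm(a-b),"dirs",(a-e)/np.linalg.norm(a-e),(b-f)/np.linalg.norm(b-f))
m1,m2=(a+b)/2,(e+f)/2; d=m1-m2;d/=np.linalg.norm(d);n=np.array([d[1],-d[0]])
h=P(333,98,.141); print("honey",h,"off line",(h-m1)@n, "from end",(m1-h)@d,"d",d)
for g in (.083,.169): print(h-g*d, h-g*np.array([-.075,.997]))
goal(*(h-.083*np.array([-.075,.997])),.129,0.077)
E
```

```text
[0.54127511 0.18190321] [0.6672082 0.1923662] [0.55290033 0.01802532] [0.68010296 0.0277921 ] 0.1263670003297359 dirs [-0.07076052  0.99749333] [-0.07811285  0.99694452]
honey [0.61100432 0.10781412] off line 0.000838802419471383 from end 0.07960393252507808 d [-0.074446    0.99722505]
[0.61718334 0.02504444] [0.61722932 0.02506312]
[ 0.6235857  -0.06071692] [ 0.62367932 -0.06067888]
shift cm [ 0.05  0.56 13.08] rot [-0.002 -0.001  0.001] t 17.75 tcp [0.6119 0.024  0.2598] q6 -0.22
```

Call:
{"fn": "drive_tool", "kwargs": {
  "increments": [
    [255,0,0.5,0,0,0,0],
    [255,0,0.5,4,0,0,0],
    [255,0,0.5,8,0,0,0],
    [255,0,0.5,11,0,0,0],
    [255,0,0.5,12,0,0,0],
    [255,0,0.5,12.5,0,0,0],
    [255,0,0.5,13,0,0,0],
    [255,0,0.5,13,0,0,0],
    [255,0,0.5,13.2,0,0,0],
    [255,0,0.5,13.2,0,0,0]
  ]
}}

```text
t: 18.75
tcp_pos: [0.6189, 0.023, 0.1293]
tool_rot: [0.679, 0.734, 0.001, 0.001]
force: [-0.7, 0.6, -4.9]
finger_gap: 0.555
```

Call:
{"fn": "drive_tool", "kwargs": {
  "increments": [
    [255,0,-0.2,0,0,0,0],
    [255,0,-0.2,0.1,0,0,0],
    [255,0,-0.2,0.2,0,0,0],
    [255,0,-0.2,0.3,0,0,0],
    [255,0,-0.2,0.3,0,0,0]
  ]
}}

```text
t: 19.25
tcp_pos: [0.6163, 0.0229, 0.127]
tool_rot: [0.679, 0.734, -0.0, 0.0]
force: [-3.3, 0.1, 4.8]
finger_gap: 0.549
```

Call:
{"fn": "drive_tool", "kwargs": {
  "increments": [
    [0,0,0,0,0,0,0],
    [0,0,0,0,0,0,0],
    [0,0,0,0,0,0,0],
    [0,0,0,0,0,0,0],
    [0,0,0,-4,0,0,0],
    [0,0,0,-8,0,0,0],
    [0,0,0,-11,0,0,0],
    [0,0,0,-11,0,0,0],
    [0,-29.7,-21.8,-11,0,0,0],
    [0,-29.7,-21.8,-11,0,0,0],
    [0,-29.7,-21.8,-11,0,0,0],
    [0,-29.7,-21.8,-11,0,0,0],
    [0,-29.7,-21.8,-11,0,0,0],
    [0,-29.7,-21.8,-8,0,0,0],
    [0,-29.7,-21.8,-8,0,0,0],
    [0,-29.7,-21.8,-8,0,0,0],
    [0,-29.7,-21.8,-8,0,0,0],
    [0,-29.7,-21.8,-8,0,0,0],
    [0,-29.7,-21.8,-8,0,0,0],
    [0,-29.7,-21.8,-8,0,0,0]
  ]
}}

```text
t: 21.25
tcp_pos: [0.4225, -0.2888, 0.2055]
tool_rot: [0.679, 0.734, 0.0, 0.0]
force: [0.4, 0.2, 0.3]
finger_gap: 1.001
```

```bash
python3 - <<'E'
from h import *
s=manip.sense();print(s["t"],s["tcp_pos"],s["q"],s["finger_gap"])
c,im=shot("wrist","w8"); np.save("w8.npy",c["cam_to_world"])
c,im2=shot("scene","s8")
cv2.imwrite("pics/c8.png",np.vstack([im,cv2.resize(im2[110:235,180:380],(640,400))])[::1] if 0 else cv2.resize(np.hstack([im,cv2.resize(im2[120:250,190:398],(640,400))]),(800,250),interpolation=cv2.INTER_AREA))
E
```

```text
21.25 [ 0.42246056 -0.28876193  0.20547475] [-8.18362053e-01  4.11672815e-01  1.74213928e+00  2.53273156e-04
  9.87576038e-01 -8.97523223e-01] 1.0007574715239376
```

View pics/c8.png

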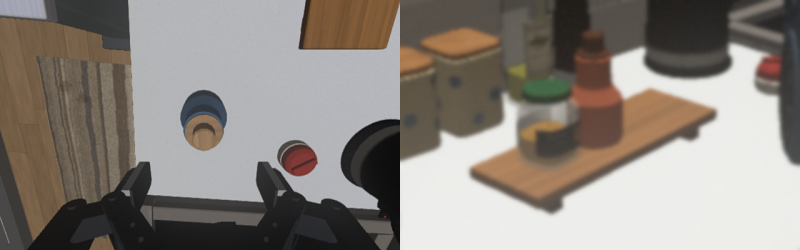

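Brown stands closed beside the honey jar. Blue's stopper is seated and centred between the fingers, with the knob at about (326,216) in the full frame.

Call:
{"fn": "drive_tool", "kwargs": {
  "increments": [
    [0,-0.2,0,4,0,0,0],
    [0,-0.2,0,8,0,0,0],
    [0,-0.2,0,11,0,0,0],
    [0,-0.2,0,11.9,0,0,0],
    [0,-0.2,0,11.9,0,0,0],
    [0,-0.2,0,11.9,0,0,0],
    [255,-0.2,0,11.9,0,0,0],
    [255,-0.2,0,11.9,0,0,0],
    [255,-0.2,0,11.9,0,0,0],
    [255,-0.2,0,11.9,0,0,0],
    [255,-0.2,0,11.9,0,0,0],
    [255,-0.2,0,11.9,0,0,0],
    [255,-0.2,0,11.9,0,0,0]
  ],
  "force": 60
}}

```text
t: 22.65
tcp_pos: [0.4227, -0.2925, 0.0881]
tool_rot: [0.679, 0.734, -0.0, 0.002]
force: [0.6, 0.7, 6.9]
finger_gap: 0.618
```

```bash
python3 - <<'E'
from h import *
c=dict(mtx=manip.camera_model("wrist")["mtx"],cam_to_world=np.load("w8.npy"))
print(ray(c,327,217,.15))
goal(.6163+.0064,.0229-.087,.26,0.077)
E
```

```text
[ 0.42308114 -0.28643468  0.15      ]
shift cm [ 21.19  21.74 -17.2 ] rot [0.002 0.002 0.   ] t 22.65 tcp [ 0.4227 -0.2925  0.0881] q6 -0.9
```

Call:
{"fn": "drive_tool", "kwargs": {
  "increments": [
    [255,0,0,-5,0,0,0],
    [255,0,0,-10,0,0,0],
    [255,0,0,-15,0,0,0],
    [255,0,0,-17.2,0,0,0],
    [255,3,3.1,-17.2,0,0,0],
    [255,6,6.2,-17.2,0,0,0],
    [255,9,9.3,-17.2,0,0,0],
    [255,12,12.4,-17.2,0,0,0],
    [255,15,15.5,-17.2,0,0,0],
    [255,18,18.7,-17.2,0,0,0],
    [255,20.8,21.7,-17.2,0,0,0],
    [255,20.8,21.7,-17.2,0,0,0],
    [255,20.8,21.7,-17.2,0,0,0],
    [255,20.8,21.7,-17.2,0,0,0],
    [255,20.8,21.7,-17.2,0,0,0]
  ]
}}

```text
t: 24.15
tcp_pos: [0.6212, -0.0688, 0.2582]
tool_rot: [0.68, 0.733, -0.0, -0.0]
force: [0.6, -0.1, -3.5]
finger_gap: 0.619
```

```bash
python3 - <<'E'
from h import *
s=manip.sense();print(s["t"],s["tcp_pos"],s["q"],s["finger_gap"])
c,im=shot("wrist","w9"); np.save("w9.npy",c["cam_to_world"])
goal(.6163+.0064,-.067,.131,0.077)
E
```

```text
24.15 [ 0.62124462 -0.06879505  0.25820207] [-2.88677242e-01  5.00360873e-01  1.40146646e+00 -3.19608173e-04
  1.24082489e+00 -3.63988261e-01] 0.6190101980409951
shift cm [ 0.18  0.15 12.73] rot [-0.001 -0.    -0.002] t 24.2 tcp [ 0.6214 -0.0689  0.2583] q6 -0.36
```

View pics/w9.png

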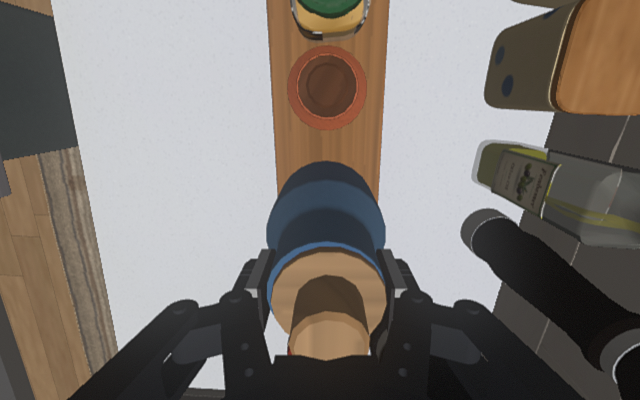

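```bash
python3 - <<'E'
from h import *
c=dict(mtx=manip.camera_model("wrist")["mtx"],cam_to_world=np.load("w9.npy"))
P=lambda u,v,z:ray(c,u,v,z)[:2].round(4)
print("brown knob",P(327,86,.19),"body top/bot edge",P(327,45,.102),P(327,130,.102),"blue front",P(326,161.5,.170),P(326,161.5,.232))
print("riser",P(275,150,.04),P(382,150,.04),"blue neck",P(325.5,262,.258))
c=dict(mtx=c["mtx"],cam_to_world=np.load("w7.npy"))
print("ref brown front",P(326,163.5,.173))
E
```

```text
brown knob [0.6151 0.0223] body top/bot edge [0.6126 0.0601] [ 0.6183 -0.0151] blue front [ 0.6186 -0.0327] [ 0.6176 -0.02  ]
riser [ 0.5576 -0.0497] [ 0.6876 -0.04  ] blue neck [ 0.6211 -0.0707]
ref brown front [0.6089 0.0587]
```

Call:
{"fn": "drive_tool", "kwargs": {
  "increments": [
    [255,0.4,0,0,0,0,0],
    [255,0.4,0,4,0,0,0],
    [255,0.4,0,8,0,0,0],
    [255,0.4,0,11,0,0,0],
    [255,0.4,0,12,0,0,0],
    [255,0.4,0,12.5,0,0,0],
    [255,0.4,0,12.8,0,0,0],
    [255,0.4,0,12.8,0,0,0],
    [255,0.4,0,12.8,0,0,0]
  ]
}}

```text
t: 25.1
tcp_pos: [0.623, -0.0641, 0.1319]
tool_rot: [0.679, 0.734, 0.001, 0.001]
force: [0.4, -0.3, -3.1]
finger_gap: 0.617
```

Call:
{"fn": "drive_tool", "kwargs": {
  "increments": [
    [255,0,-0.1,0.2,0,0,0],
    [255,0,-0.1,0.3,0,0,0],
    [255,0,-0.1,0.4,0,0,0],
    [255,0,-0.1,0.5,0,0,0],
    [255,0,-0.1,0.5,0,0,0]
  ]
}}

```text
t: 25.6
tcp_pos: [0.6212, -0.0639, 0.1282]
tool_rot: [0.679, 0.734, 0.0, 0.001]
force: [-3.0, 0.9, 11.1]
finger_gap: 0.62
```

Call:
{"fn": "drive_tool", "kwargs": {
  "increments": [
    [0,0,0,-0.1,0,0,0],
    [0,0,0,-0.2,0,0,0],
    [0,0,0,-0.2,0,0,0],
    [0,0,0,-0.2,0,0,0],
    [0,0,0,-0.2,0,0,0],
    [0,0,0,-4,0,0,0],
    [0,0,0,-8,0,0,0],
    [0,0,0,-12,0,0,0],
    [0,3,0,-20,0,0,0],
    [0,3,0,-20,0,0,0],
    [0,3,0,-20,0,0,0],
    [0,3,0,-20,0,0,0],
    [0,3,0,-20,0,0,0],
    [0,3,0,-20,0,0,0],
    [0,3,0,-20,0,0,0]
  ]
}}

```text
t: 27.1
tcp_pos: [0.6181, -0.0343, 0.3236]
tool_rot: [0.68, 0.734, -0.001, -0.001]
force: [-0.5, 1.1, -0.2]
finger_gap: 0.997
```

```bash
python3 - <<'E'
from h import *
s=manip.sense();print(s["t"],s["tcp_pos"],s["finger_gap"],s["force"])
c,im=shot("wrist","w10"); np.save("w10.npy",c["cam_to_world"])
_,im2=shot("scene","s10")
z=cv2.resize(im2[110:235,190:390],(320,200),interpolation=cv2.INTER_CUBIC)
o=np.zeros((600,640,3),np.uint8);o[:400]=im;o[400:,:320]=z
_,im3=shot("side","d10"); o[400:,320:]=cv2.resize(im3[140:265,170:370],(320,200),interpolation=cv2.INTER_CUBIC)
cv2.imwrite("pics/c10.png",o)
E
```

```text
27.1 [ 0.61810203 -0.03426858  0.32358533] 0.9972168020519371 [-0.45887659  1.14048032 -0.21402132]
```

View pics/c10.png

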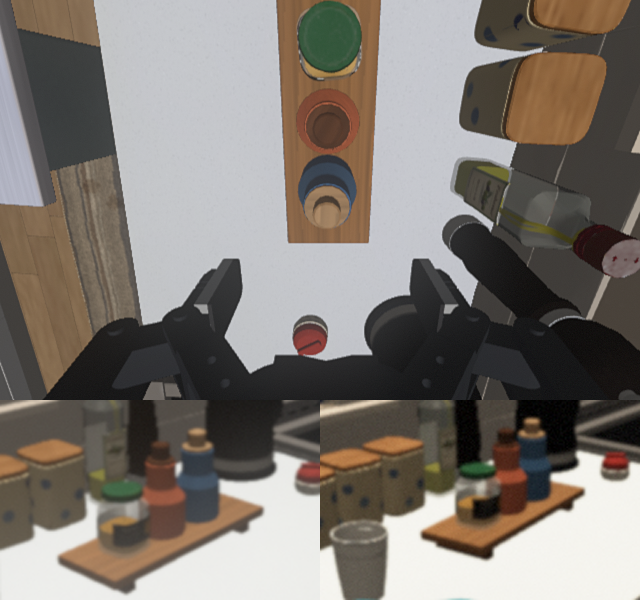

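```bash
python3 - <<'E'
from h import *
c=dict(mtx=manip.camera_model("wrist")["mtx"],cam_to_world=np.load("w10.npy"))
P=lambda u,v,z:ray(c,u,v,z)[:2]
h,b,w=P(329.5,36,.141),P(327.5,127,.19),P(326.5,213,.19)
e=(P(289,242,.04)+P(368.5,242,.04))/2; f=(P(279.5,50,.04)+P(378,50,.04))/2
d=(f-e)/np.linalg.norm(f-e);n=np.array([d[1],-d[0]])
for p in(h,b,w):print(p.round(4),"off line",round((p-e)@n,4),"along",round((p-e)@d,4))
manip.sign_off()
E
```

```text
[0.6106 0.1068] off line 0.0 along 0.2751
[0.6148 0.0245] off line -0.0022 along 0.1928
[ 0.6203 -0.0594] off line -0.0033 along 0.1087
the job is handed in; nothing more can be done
```

Both jars are closed with their matching stoppers and stand upright on the riser in a row: honey, brown, blue. I handed the job in at about 27 s of the 72 s.

- **Stoppers:** Both went in until they stopped at the expected home height, within 0.3 mm, with 16 N (blue) and 24 N (brown) of push. I did not measure the flanges on their rims separately, but both jars look fully closed in the last pictures.
- **Row:** In the last wrist view the honey jar is on the middle line, brown is about 2 mm off it and blue about 3 mm, both towards the robot.
- **Gaps:** I measured about 9 mm between honey and brown, and about 8 mm between brown and blue.
- **Bystanders:** I did not move the mug, timer or honey jar, and all three looked undisturbed in the last pictures.

**Disagreements:** The camera views differed by up to about 4 mm on the honey jar's and the riser's middle-line position, so I used in-between values for placing. My first estimate for the narrow stopper was about 12 mm off because I took its shadow for the knob, and a closer view corrected it before the grasp.

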